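# Step the microscope's lens turret to the longest lens

## Task

Set the small inspection microscope up for a close look at the tile on its stage: push the lens turret round by its tabs, either way, until the longest lens clicks in over the tile, and press the lamp switch on top of the head over to on. Never touch the lenses, and leave the tile and the things near the microscope where they are.

Things in the scene. Friction and masses are not known exactly. Their poses are not given: they have to be found in the camera images.
- microscope: white inspection microscope, fixed, facing the robot. Origin on the table below the turret's axis; x from front to back, y left, z up. Base x -55 to 108, y -64 to 64, top z 22 mm. Pillar x 78 to 106, y -25 to 25 (focus knobs to y 53 either side, z 54 to 86). Head over the turret: y -30 to 30, x -30 (rounded) to 106, z 113 to 141. Eyepiece on it: 37 mm across at x 30, up to z 174.
- turret_axis (a point): on the turret's upright axis at the tabs' mid-height, 103 mm above the table. The turret is a disc of radius 42 mm, z 97 to 110 mm, with five tabs sticking out level from its rim, 72 degrees apart, and a lens (or cap) hanging under it in line with each tab, 30 mm from the axis. The lens in use has its tab pointing straight back at the pillar; two tabs then point forward, 36 degrees either side
- turret (a joint): turret angle, rad, counter-clockwise seen from above; 0 (or any multiple of 2 pi) with the longest lens, tab_1, over the stage. Turns either way without end, with click stops at the multiples of 1.2566. A tab takes about 4 N; let go, the turret springs on or back by itself into the nearest stop
- tab_1 (a point): tab in line with the longest lens: point in the middle of the part to push, 62 mm from the turret's axis, at mid-height (103 mm above the table). Each tab is a black bar, 8 mm thick, 12 mm high, reaching from the rim (42 mm) to 72 mm from the axis; push on its side. Only this tab ends in a round thumb pad, 16 mm across
- tab_2 (a point): same point of the next tab counter-clockwise seen from above (stub lens)
- tab_3 (a point): same point of the next tab (medium lens)
- tab_4 (a point): same point of the next tab (port closed by a flat cap)
- tab_5 (a point): same point of the next tab (short lens)
- lens_long: the longest lens, 46 mm long and 19 mm across; origin at its lower tip, 51 mm above the table
- lens_medium: lens 30 mm long; origin at its lower tip
- lens_short: lens 24 mm long; origin at its lower tip
- lens_stub: lens 16 mm long; origin at its lower tip
- port_cap: flat black cap, 4 mm, over the empty lens port; origin at its lower face
- view_spot (a point): point on the stage (24 mm above the table) straight below the viewing axis, 30 mm behind the turret's axis; the lens in use hangs straight above it
- switch_end (a point): middle of the raised, dotted half of the lamp switch, on its sloping top; press it straight down. The switch is a rocker on the head, 40 mm long left to right and 20 mm front to back, its middle at microscope x -14, y 0, z 147.5 mm; its right half stands up at 0.34 rad while off and lies level at z 147.5 mm once on. About 1.5 N moves it; it stays where it is left
- lamp_switch (a joint): lamp rocker in rad: 0 off (right half raised), 0.34 on (right half fully down)
- tile_centre (a point): centre (half-way up) of the loose relief tile, 62 x 59 x 13 mm, lying on the stage under the lenses
- jar: loose small stoneware jar, 53 mm across, 44 mm high, to the right of the microscope; origin under its foot
- morel: loose glazed clay morel, 34 mm across, 47 mm high, right of the microscope; origin under its foot
- tape: loose roll of brown paper tape, 60 mm across, 24 mm high, right of the microscope; origin under its centre

How it is judged:
At the end, for the whole second after the job is handed in: The longest lens rests in its click stop, its tip within 3 mm of the viewing axis; the lamp switch is down on its on side (0.26 rad or more); the tile lies within 8 mm, and the jar, morel and tape within 15 mm, of where they were (horizontal distance between lens_long and view_spot below 0.003 m and value of joint lamp_switch above 0.26 rad and distance of tile_centre from where it was at the start of the episode below 0.008 m and distance of each of jar, morel, tape from where it was at the start of the episode below 0.015 m); the robot touches nothing.
It fails at once if a lens is touched (more than 1 N) (contact force between any of the arm, the fingers and lens_long above 1 N or contact force between any of the arm, the fingers and lens_stub above 1 N or contact force between any of the arm, the fingers and lens_medium above 1 N or contact force between any of the arm, the fingers and lens_short above 1 N).
It fails at once if the tile is shifted or lifted (distance of tile_centre from where it was at the start of the episode above 0.008 m).
It fails at once if the jar is disturbed (distance of jar from where it was at the start of the episode above 0.015 m).
It fails at once if the clay morel is disturbed (distance of morel from where it was at the start of the episode above 0.015 m).
It fails at once if the tape roll is disturbed (distance of tape from where it was at the start of the episode above 0.015 m).
It also fails if it takes over 58 s, if anything falls off the work surface, if the arm or the gripper's body presses on something with over 40 N, if the wrist force passes 120 N, or if a joint passes its speed limit or range.

## Robot

A 6-joint arm with a two-finger parallel gripper is mounted at the origin on a cart in front of the work surface, level with it; the furniture and walls round the work are solid. World frame = base frame: x ahead of the robot, y to its left, z up, the work surface at z = 0. Lengths are in m, angles in rad, forces in N, time in s.
With the tool pointing down it reaches from about 0.325 to 0.85 m from the base axis. Payload 4.4 kg.
Tool frame: the origin (TCP) lies at the centre of the arm's flange, where the gripper is bolted on; the fingertips stand 199 mm ahead of it and the grasp point (between the pads) lies 180 mm ahead of it; z points along the fingers, y is the line along which they close (so a half turn about z gives the same grasp; the last joint's range is limited). The gripper opens to 94 mm and grips with 3 to 60 N. Pads are 16 mm wide; open, the fingers measure 119 mm over their backs; the gripper's body (75 mm by 177 mm) begins 78 mm behind the grasp point.
Start: joints at [-1.363, 0.207, 1.542, -0, 1.393, -0.15], TCP at [0.201, -0.539, 0.405] pointing down, gripper open.
Joint ranges: [-2.73, 2.73], [-0.86, 2.22], [0.23, 2.46], [-1.11, 4.25], [0.08, 2.63], [-2.82, 2.82]. Speed limits (rad/s): [2.79, 2.79, 3.14, 3.14, 3.14, 3.14].

## Interface

Orientations are given as a unit quaternion [x, y, z, w].
In Python, from bench import monitor, read_camera, camera_info, hand_in, outline_of gives the robot as it stands.
- The arm moves only by the shell command python3 -m creep 'ROWS' [OPENING] [FORCE]. ROWS is JSON, a list that holds one entry, the list of rows, each a list of 4 numbers: the shift along the tool's x, y, z each as a share of 0.6 m, from -1 to 1, then the turn about the tool's z as a share of 60 degrees, from -1 to 1. A call has 1 to 10 rows; each row is the pose to reach, as a shift and turn from the pose commanded when the call began, along the tool's axes at that moment; what a row does not reach only later rows make up. A row lasts 1/10 s, in which the tool goes at most 50 mm and 8.59 degrees, less where a joint would pass 70% of its speed; a pose out of reach is approached as far as the arm can. A call with a number of a shift or a turn outside -1 to 1 is refused whole. A call with a gripper value outside its range is refused whole. OPENING is the closure, from -1 (fully open) to 1 (shut), set as the call begins (- or left out, the last holds). The fingers move at their own pace and stop on an object; FORCE is the grip in N (left out, the last holds). Time passes only in rows, so rows that repeat a pose let the fingers close. It gives the time, the measured TCP pose, the force, the opening and the grip force at its end, in the units of the state.
- monitor.get_state(): the state, without advancing time (a new reading comes with each control period).
- read_camera(name): name is "scene" or "top"; returns (picture, depth): 420x560x3 uint8, red, green, blue; 420x560 float32, m along the optical axis (not along the pixel's ray), 0 where there is no reading.
- camera_info(name): a dict with "fov_y" (degrees; the focal length in pixels is half the picture's height over the tangent of half this angle, whatever the lens; pixels are square), "cx", "cy" (the principal point, pixels), "k1" (the pictures are not rectified: a ray, as slopes to the right and down, at radius r is drawn at 1 + k1 r^2 times it, then the intrinsics apply), "view" (4x4, takes a point from world to camera coordinates). Camera axes: x right, y up, looking along -z (the intrinsics and any distortion apply to the point x, -y, -z); pixel columns grow to the right and rows downward; lengths in m; the calibration is good to about 2 mm. A picture is of the moment at which its call begins. camera_info takes no time and is no camera call.
- hand_in(): hands the job in; it is judged then, once.
Trained networks look in the newest picture that a camera, given by its name, has taken for a name from the list of things; names that differ only in an ending like _2 or _b are one class to them, and where a whole thing is asked for, a point or a joint stands for the part that bears it (a point fixed in the world has none). Each returns a list of dicts, best first, with "score" (0 to 1); they miss things now and then, are a little off and sometimes report something else, mostly with a low value. They report only what shows in the picture. A call takes as long as a camera call.
- outline_of(camera, thing): "mask" (420x560 bool, what is visible of it) and "extent" ([left, top, right, bottom] in pixels, round what is visible of it).
The state is a dict: "clock": time; "joints": joint angles; "qd": joint speeds; "effort": joint torques, N m; "tcp_pos": TCP position; "ee_rot": TCP orientation; "force": force on the tool from outside, world axes, zero at the start; "wrist_torque": the same for the moment, N m; "gripper_width": finger opening in m; "finger_force": force on a finger pad.
Only numpy, scipy, OpenCV 4.12 (cv2) and the standard library are available. Lean on these libraries where they do the work, as an engineer would, in place of code of your own. Each camera call takes 0.05 s, during which the arm holds its last target. There are 200 camera calls.

## Working session

There is one attempt and no reset: what is moved stays moved. The work goes in short steps, Python scripts to look and compute and a shell command to move; the robot and the scene stay as the last step left them, time stands still between calls to the robot, and variables do not carry over. Pictures are saved under pics/ and viewed, at most 10 in all, crops included, and the job is handed in when it is done.

```bash
mkdir -p pics; ls
cat > h.py <<'E'
import numpy as np, cv2
from bench import monitor, read_camera, camera_info, hand_in, outline_of
def cam(n):
    c=camera_info(n); f=210/np.tan(np.radians(c["fov_y"])/2)
    return c,f,np.array(c["view"])
def world(n,depth,us,vs):
    c,f,V=cam(n); us=np.asarray(us);vs=np.asarray(vs)
    xd=(us-c["cx"])/f; yd=(vs-c["cy"])/f
    x,y=xd.copy(),yd.copy()
    for _ in range(20):
        s=1+c["k1"]*(x*x+y*y); x,y=xd/s,yd/s
    d=depth[vs.astype(int),us.astype(int)]
    P=np.stack([x*d,-y*d,-d,np.ones_like(d)],-1)
    return (P@np.linalg.inv(V).T)[...,:3]
def pix(n,p):
    c,f,V=cam(n); q=V@np.append(p,1); x=q[0]/-q[2]; y=-q[1]/-q[2]
    s=1+c["k1"]*(x*x+y*y); return x*s*f+c["cx"], y*s*f+c["cy"]
E
python3 - <<'E'
from h import *
for n in ("scene","top"):
    im,d=read_camera(n); cv2.imwrite(f"pics/{n}0.png",im[...,::-1]); np.savez(f"{n}0.npz",im=im,d=d)
    V=cam(n)[2]; print(n,np.linalg.inv(V)[:3,3].round(3),cam(n)[1])
    for t in ("microscope","tab_1","lamp_switch","tile_centre","jar","morel","tape"):
        for o in outline_of(n,t)[:5]:
            m=o["mask"]; v,u=np.nonzero(m&(d>0))
            if len(u): print(t,round(o["score"],2),o["extent"],len(u),np.median(world(n,d,u,v),axis=0).round(3))
print(monitor.get_state())
E
```

```text
pics
scene [-0.067  0.394  0.748] 526.0049828293107
microscope 0.82 [194.8, 165.0, 301.0, 294.9] 7637 [0.486 0.236 0.101]
tab_1 0.75 [209.6, 208.7, 294.5, 252.0] 1322 [0.463 0.218 0.11 ]
lamp_switch 0.8 [240.4, 195.8, 268.3, 217.9] 290 [0.475 0.212 0.149]
tile_centre 0.59 [223.0, 235.2, 259.7, 257.3] 321 [0.494 0.238 0.036]
tile_centre 0.34 [195.1, 167.3, 298.8, 293.8] 7482 [0.485 0.237 0.102]
jar 0.68 [210.8, 203.3, 289.9, 251.2] 1382 [0.463 0.22  0.11 ]
jar 0.62 [301.7, 190.1, 331.8, 219.9] 558 [0.54  0.073 0.029]
morel 0.76 [342.8, 243.3, 366.4, 267.4] 349 [0.404 0.063 0.032]
tape 0.66 [332.0, 219.2, 369.3, 253.6] 807 [0.461 0.039 0.024]
tape 0.34 [301.2, 191.0, 330.7, 221.0] 563 [0.54  0.073 0.029]
top [0.311 0.156 0.948] 383.55324042434114
microscope 0.56 [226.9, 145.3, 293.5, 231.3] 3806 [0.503 0.218 0.11 ]
microscope 0.29 [232.4, 165.8, 293.5, 226.9] 668 [0.467 0.2   0.109]
tab_1 0.82 [234.2, 167.2, 294.3, 227.4] 665 [0.47  0.2   0.109]
lamp_switch 0.48 [250.0, 191.9, 267.4, 205.5] 158 [0.477 0.212 0.149]
jar 0.85 [313.5, 165.9, 336.2, 192.0] 386 [0.546 0.066 0.028]
morel 0.74
[... 263 characters left out ...]
ts': array([-1.36348533e+00,  2.06544277e-01,  1.54148101e+00, -1.44289853e-05,
        1.39349782e+00, -1.50476660e-01]), 'qd': array([-5.23683375e-04, -8.17443846e-04,  8.78920004e-05, -4.73455868e-05,
        1.08370120e-03, -4.76805955e-05]), 'effort': array([ 2.33966175e-04, -3.70828843e+01, -2.81745350e+01,  6.99127209e-02,
        2.73119338e-02, -1.99199854e-05]), 'tcp_pos': array([ 0.20136724, -0.53859007,  0.40468738]), 'ee_rot': array([ 9.84040901e-01,  1.77942415e-01, -6.11046015e-06,  3.49641215e-05]), 'force': array([-0.13107764, -0.38635106,  0.85571214]), 'wrist_torque': array([ 0.0579428 ,  0.01223878, -0.01063018]), 'finger_force': 0.0, 'gripper_width': 0.09425547079964582}
```

```bash
python3 -m creep --help 2>&1 | head -5
```

```text
invalid input: not JSON, or not a number
```

Run:
```python
import numpy as np,cv2
a=np.load("scene0.npz")["im"]; b=np.load("top0.npz")["im"]
A=cv2.resize(a[150:310,180:310],None,fx=3,fy=3,interpolation=cv2.INTER_CUBIC)
B=cv2.resize(b[135:255,215:315],None,fx=4,fy=4,interpolation=cv2.INTER_CUBIC)
cv2.imwrite("pics/crop.png",np.hstack([A,B])[...,::-1])
from h import *
# head top plane, top camera
d=np.load("top0.npz")["d"]; u,v=np.meshgrid(np.arange(215,315),np.arange(135,255))
P=world("top",d,u.ravel().astype(float),v.ravel().astype(float))
for n,lo,hi in (("headtop",.136,.1445),("eyep",.165,.185),("disc",.104,.115),("base",.016,.027),("switch",.146,.164)):
    Q=P[(P[:,2]>lo)&(P[:,2]<hi)&(np.abs(P[:,0]-.5)<.15)]
    print(n,len(Q),Q.mean(0).round(4),cv2.minAreaRect((Q[:,:2]*1000).astype(np.float32)))
```

```text
headtop 1067 [0.5374 0.2264 0.1409] ((527.1922607421875, 224.20526123046875), (134.70318603515625, 59.785400390625), 13.846482276916504)
eyep 168 [0.5203 0.2224 0.1711] ((519.126220703125, 222.3096466064453), (33.91484832763672, 33.60681915283203), 28.448999404907227)
disc 631 [0.4756 0.2116 0.1094] ((493.58966064453125, 219.42935180664062), (129.82559204101562, 136.24671936035156), 56.207130432128906)
base 1389 [0.5043 0.2074 0.0218] ((545.1619262695312, 187.43893432617188), (203.37757873535156, 206.692138671875), 14.07548713684082)
switch 223 [0.487  0.2131 0.1508] ((498.5686950683594, 214.89979553222656), (64.99412536621094, 41.78789138793945), 11.592743873596191)
```

View pics/crop.png

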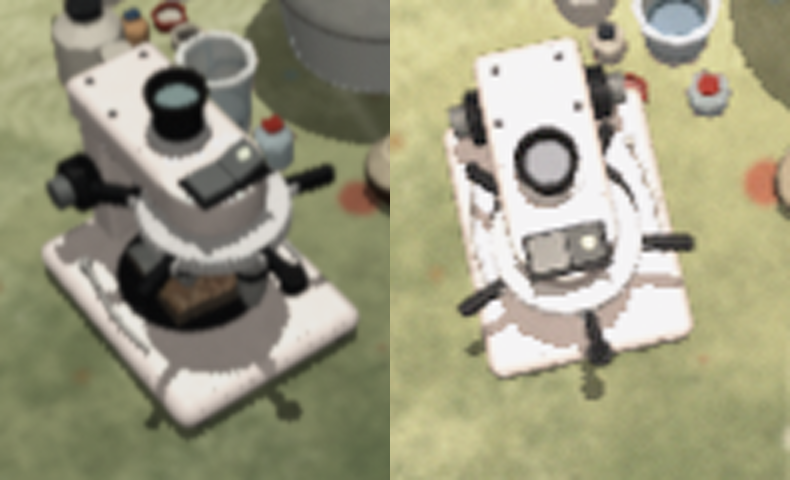

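View pics/scene0.png

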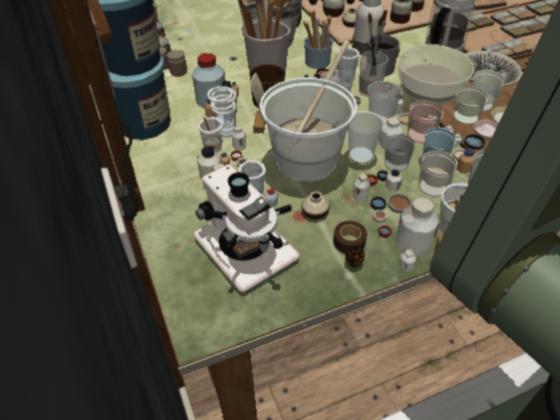

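```bash
cat >> h.py <<'E'
YAW=np.radians(13.85); O=np.array([.490,.215])
R=np.array([[np.cos(YAW),-np.sin(YAW)],[np.sin(YAW),np.cos(YAW)]])
def tow(p): return np.append(O+R@np.array(p[:2])/1000, p[2]/1000)
def tom(P): return np.c_[(P[:,:2]-O)@R*1000,P[:,2]*1000]
E
python3 - <<'E'
from h import *
for n in ("top","scene"):
    z=np.load(n+"0.npz"); d=z["d"];im=z["im"].astype(int)
    u,v=np.meshgrid(np.arange(180,320),np.arange(135,310)); u=u.ravel();v=v.ravel()
    M=tom(world(n,d,u.astype(float),v.astype(float))); r=np.hypot(M[:,0],M[:,1]); a=np.degrees(np.arctan2(M[:,1],M[:,0]))%360
    k=(r>46)&(r<78)&(M[:,2]>97)&(M[:,2]<116)&(im[v,u].sum(1)<250)
    for lo in range(0,360,10):
        s=k&(a>=lo)&(a<lo+10)
        if s.sum()>2: print(n,lo,s.sum(),a[s].mean().round(1),r[s].max().round(1),M[s,2].mean().round(1))
    for nm,p in (("axis",(0,0,110)),("front72",(-72,0,109)),):print(nm,np.round(pix(n,tow(p)),1))
    s=(M[:,2]>143)&(M[:,2]<165)&(M[:,0]<-2)&(M[:,0]>-30)
    c=np.polyfit(M[s,1],M[s,2],1); print("switch",c,M[s].min(0),M[s].max(0))
E
```

```text
top 30 7 39.0 69.1 109.6
top 40 23 42.4 70.6 108.0
top 110 33 113.2 71.3 108.5
top 170 3 179.3 69.5 106.5
top 180 43 183.9 72.9 108.9
top 250 36 255.4 69.6 107.6
top 320 13 327.6 69.0 109.0
axis [258.9 194.1]
front72 [265.7 225.4]
switch [-9.50570565e-02  1.48023294e+02] [-26.9380647  -22.97422308 143.00786199] [ -2.01692872  22.78482783 155.5267874 ]
scene 30 15 38.4 70.8 109.7
scene 40 91 43.3 73.0 106.7
scene 100 19 108.6 72.2 108.7
scene 110 93 113.6 73.8 107.2
scene 170 42 178.7 70.1 106.4
scene 180 78 183.3 72.9 108.8
scene 250 91 254.6 70.3 106.8
axis [251.6 217.3]
front72 [277.8 244.7]
switch [-1.24105655e-01  1.48899547e+02] [-27.46587038 -21.95998333 143.01476066] [ -2.16064887  25.42230074 156.61338842]
```

Run:
```python
from h import *
for n in ("top","scene"):
    d=np.load(n+"0.npz")["d"]; v,u=np.nonzero(d>0)
    P=world(n,d,u.astype(float),v.astype(float)); s=(P[:,2]>.18)&(P[:,0]>0.05)&(P[:,0]<.95)&(P[:,1]>-.2)
    for x in np.arange(.05,.95,.1):
        q=P[s&(P[:,0]>=x)&(P[:,0]<x+.1)]
        h,e=np.histogram(q[:,1],np.arange(-.2,.8,.05)); print(n,round(x,2),[(round(e[i],2),int(h[i])) for i in np.nonzero(h>5)[0]], q[:,2].max().round(2) if len(q) else '')
p=tow((-14,-17,0)); print("switch",p)
```

```text
top 0.05 [(np.float64(-0.0), 82), (np.float64(0.05), 748), (np.float64(0.4), 3205)] 0.51
top 0.15 [(np.float64(-0.1), 987), (np.float64(-0.05), 5528), (np.float64(-0.0), 6628), (np.float64(0.05), 3403), (np.float64(0.1), 56), (np.float64(0.4), 11204)] 0.69
top 0.25 [(np.float64(0.4), 12010)] 0.61
top 0.35 [(np.float64(0.4), 12490)] 0.63
top 0.45 [(np.float64(0.35), 27), (np.float64(0.4), 13213)] 0.65
top 0.55 [(np.float64(0.35), 3027), (np.float64(0.4), 9462)] 0.65
top 0.65 [(np.float64(0.3), 152), (np.float64(0.35), 2221)] 0.53
top 0.75 [(np.float64(-0.15), 74), (np.float64(0.3), 86), (np.float64(0.35), 421), (np.float64(0.4), 102)] 0.37
top 0.85 [(np.float64(0.25), 162), (np.float64(0.3), 141)] 0.22
scene 0.05 [(np.float64(-0.05), 14), (np.float64(-0.0), 2389), (np.float64(0.05), 8607), (np.float64(0.4), 14993)] 0.66
scene 0.15 [(np.float64(-0.05), 151), (np.float64(-0.0), 1144), (np.float64(0.05), 12741), (np.float64(0.1), 440), (np.float64(0.4), 7131)] 0.65
scene 0.25 [(np.float64(0.4), 3250)] 0.62
scene 0.35 [(np.float64(0.4), 1774)] 0.58
scene 0.45 [(np.float64(0.35), 48), (np.float64(0.4), 1420)] 0.53
scene 0.55 [(np.float64(0.35), 3508), (np.float64(0.4), 3181)] 0.49
scene 0.65 [(np.float64(0.3), 53), (np.float64(0.35), 464), (np.float64(0.4), 64)] 0.45
scene 0.75 [(np.float64(-0.15), 69), (np.float64(0.3), 33), (np.float64(0.35), 207), (np.float64(0.4), 12)] 0.37
scene 0.85 [(np.float64(0.2), 172), (np.float64(0.25), 1538), (np.float64(0.3), 1615), (np.float64(0.35), 97)] 0.32
switch [0.48047651 0.19514293 0.        ]
```

View pics/top0.png

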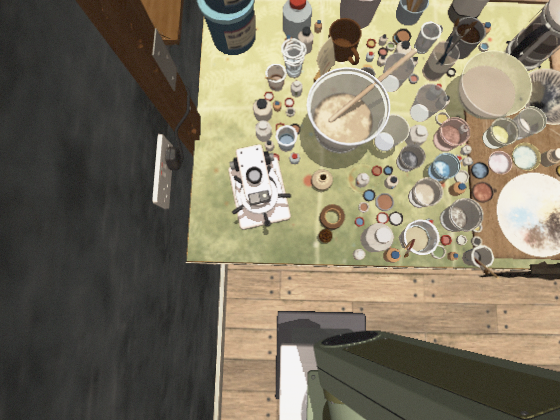

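```bash
cat >> h.py <<'E'
from scipy.spatial.transform import Rotation as Ro
def go(tips, yaw=np.radians(103.85)):
    s=monitor.get_state(); A=Ro.from_quat(s["ee_rot"]).as_matrix(); p=np.array(s["tcp_pos"])
    print("t",s["clock"],"tcp",p.round(4),"tips_m",tom(np.array([p-[0,0,.199]])).round(1),"F",np.round(s["force"],1),"w",round(s["gripper_width"],4))
    y=np.arctan2(A[1,0],A[0,0]); dy=(yaw-y+np.pi)%(2*np.pi)-np.pi
    for t in tips:
        w=tow(t)+[0,0,.199]; print(t,((w-p)@A/.6).round(4).tolist(),round(-np.degrees(dy)/60,3))
E
python3 -m creep '[[[0.432,-0.491,0,-0.5],[0.864,-0.983,0,-1],[0.864,-0.983,0,-1],[0.864,-0.983,0,-1],[0.864,-0.983,0,-1],[0.864,-0.983,0,-1],[0.864,-0.983,0,-1],[0.864,-0.983,0,-1],[0.864,-0.983,0,-1],[0.864,-0.983,0,-1]]]' 1 10
python3 -c "
from h import *
go([(-14,-17,200),(-14,-17,165)])"
```

```text
clock: 1.8
tcp_pos: [0.3791, -0.0692, 0.4052]
ee_rot: [0.763, 0.646, 0.0, 0.001]
force: [1.1, -0.1, -0.1]
gripper_width: 0.0175
finger_force: 0.0
t 1.8 tcp [ 0.3791 -0.0692  0.4052] tips_m [[-175.7 -249.4  206.2]] F [ 1.1 -0.1 -0.1] w 0.0175
(-14, -17, 200) [0.4625, 0.0936, 0.0102] -0.39
(-14, -17, 165) [0.4625, 0.0935, 0.0686] -0.39
```

```bash
python3 -m creep '[[[0.4625,0.0935,0.01,-0.39],[0.4625,0.0935,0.01,-0.39],[0.4625,0.0935,0.01,-0.39],[0.4625,0.0935,0.01,-0.39],[0.4625,0.0935,0.01,-0.39],[0.4625,0.0935,0.01,-0.39],[0.4625,0.0935,0.01,-0.39],[0.4625,0.0935,0.01,-0.39],[0.4625,0.0935,0.01,-0.39],[0.4625,0.0935,0.01,-0.39]]]'
python3 -c "
from h import *
go([(-14,-17,200),(-14,-17,160),(-14,-17,148)])
im,d=read_camera('top'); cv2.imwrite('pics/top1.png',cv2.resize(im[100:280,180:380],None,fx=3,fy=3)[...,::-1])
im,d=read_camera('scene'); cv2.imwrite('pics/sc1.png',cv2.resize(im[90:310,150:350],None,fx=2.7,fy=2.7)[...,::-1])"
```

```text
clock: 2.8
tcp_pos: [0.48, 0.192, 0.3988]
ee_rot: [0.617, 0.787, -0.0, 0.0]
force: [-0.6, -1.0, -0.0]
gripper_width: 0.0004
finger_force: 0.0
t 2.8 tcp [0.48   0.192  0.3988] tips_m [[-15.3 -19.9 199.8]] F [-0.6 -1.  -0. ] w 0.0004
(-14, -17, 200) [0.0048, 0.0021, -0.0004] -0.001
(-14, -17, 160) [0.0048, 0.0021, 0.0663] -0.001
(-14, -17, 148) [0.0048, 0.0021, 0.0863] -0.001
```

View pics/sc1.png

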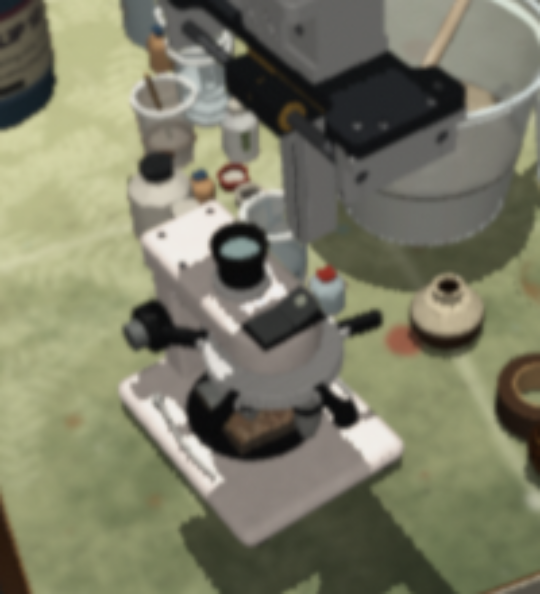

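```bash
python3 -m creep '[[[0.003,0.002,0.03,0],[0.003,0.002,0.06,0],[0.003,0.002,0.066,0],[0.003,0.002,0.07,0],[0.003,0.002,0.074,0],[0.003,0.002,0.078,0],[0.003,0.002,0.082,0],[0.003,0.002,0.085,0],[0.003,0.002,0.087,0],[0.003,0.002,0.088,0]]]'
python3 -c "
from h import *
go([(-14,-17,147)])
print(pix('scene',tow((-15.3,-19.9,200))))
im,d=read_camera('scene'); cv2.imwrite('pics/sc2.png',cv2.resize(im[90:310,150:350],None,fx=2.7,fy=2.7)[...,::-1])"
```

```text
clock: 3.9
tcp_pos: [0.4813, 0.1953, 0.3469]
ee_rot: [0.616, 0.787, 0.001, 0.001]
force: [-0.4, -1.8, 7.7]
gripper_width: 0.0008
finger_force: 3.7
t 3.9 tcp [0.4813 0.1953 0.3469] tips_m [[-13.2 -17.1 147.9]] F [-0.4 -1.8  7.7] w 0.0008
(-14, -17, 147) [0.0001, -0.0014, 0.0015] 0.001
(np.float64(265.2925120685251), np.float64(177.39441198070833))
```

View pics/sc2.png

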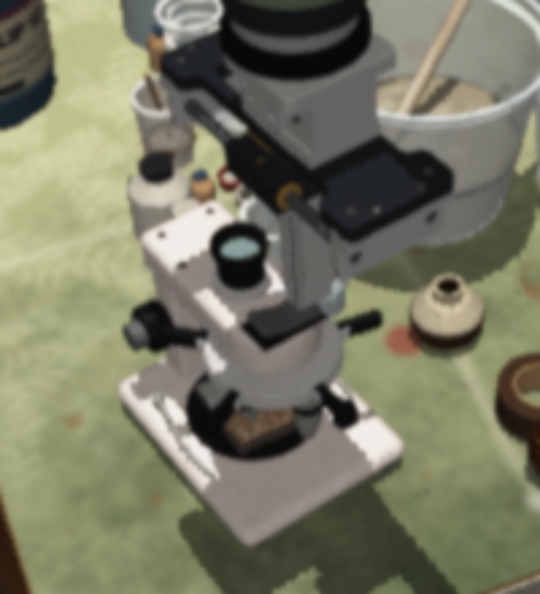

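```bash
python3 -m creep '[[[0,0,-0.04,0],[0,0,-0.08,0],[0,0,-0.08,0],[0,0,-0.08,0]]]' | grep -v rot
python3 -c "
from h import *
go([(5,66,200),(5,66,93)])
d=read_camera('scene')[1]; o=outline_of('scene','lamp_switch')[0]; v,u=np.nonzero(o['mask']&(d>0)); M=tom(world('scene',d,u.astype(float),v.astype(float)))
M=M[(M[:,2]>143)&(M[:,2]<165)]; print(o['score'],np.polyfit(M[:,1],M[:,2],1))"
```

```text
clock: 4.35
tcp_pos: [0.4808, 0.1954, 0.3935]
force: [-0.5, 0.1, -0.2]
gripper_width: 0.0006
finger_force: 0.0
t 4.35 tcp [0.4808 0.1954 0.3935] tips_m [[-13.7 -16.8 194.5]] F [-0.5  0.1 -0.2] w 0.0006
(5, 66, 200) [0.138, 0.0313, -0.009] 0.001
(5, 66, 93) [0.1379, 0.0312, 0.1693] 0.001
0.76 [  0.164094   149.91582383]
```

```bash
python3 -m creep '[[[0.07,0.015,0,0],[0.138,0.031,0,0],[0.138,0.031,0,0],[0.138,0.031,0.05,0],[0.138,0.031,0.1,0],[0.138,0.031,0.14,0],[0.138,0.031,0.168,0],[0.138,0.031,0.168,0],[0.138,0.031,0.168,0],[0.138,0.031,0.168,0]]]' | grep -v rot
python3 -c "
from h import *
T=[(63*np.cos(a),63*np.sin(a),94) for a in np.radians(np.arange(90,185,10))]
go(T)
im,d=read_camera('top'); cv2.imwrite('pics/t3.png',cv2.resize(im[100:280,180:380],None,fx=2.7,fy=2.7)[...,::-1])
im,d=read_camera('scene'); cv2.imwrite('pics/sc3.png',cv2.resize(im[90:310,150:350],None,fx=2.7,fy=2.7)[...,::-1])"
```

```text
clock: 5.45
tcp_pos: [0.4795, 0.28, 0.2939]
force: [-0.2, 1.2, -0.4]
gripper_width: 0.0006
finger_force: 0.0
t 5.45 tcp [0.4795 0.28   0.2939] tips_m [[ 5.4 65.6 94.9]] F [-0.2  1.2 -0.4] w 0.0006
(np.float64(3.857637417314163e-15), np.float64(63.0), 94) [-0.0044, -0.009, 0.0016] 0.001
(np.float64(-10.93983519301661), np.float64(62.04288843976911), 94) [-0.0059, -0.0273, 0.0015] 0.001
(np.float64(-21.54726902951713), np.float64(59.200635109512234), 94) [-0.0107, -0.0449, 0.0015] 0.001
(np.float64(-31.499999999999986), np.float64(54.559600438419636), 94) [-0.0184, -0.0615, 0.0015] 0.001
(np.float64(-40.49561941025198), np.float64(48.260799916495614), 94) [-0.0289, -0.0765, 0.0014] 0.001
(np.float64(-48.26079991649561), np.float64(40.49561941025199), 94) [-0.0418, -0.0895, 0.0014] 0.001
(np.float64(-54.559600438419636), np.float64(31.499999999999996), 94) [-0.0568, -0.1, 0.0014] 0.001
(np.float64(-59.20063510951223), np.float64(21.54726902951714), 94) [-0.0734, -0.1077, 0.0014] 0.001
(np.float64(-62.04288843976911), np.float64(10.939835193016608), 94) [-0.0911, -0.1125, 0.0014] 0.001
(np.float64(-63.0), np.float64(7.715274834628325e-15), 94) [-0.1093, -0.1141, 0.0014] 0.001
```

View pics/sc3.png

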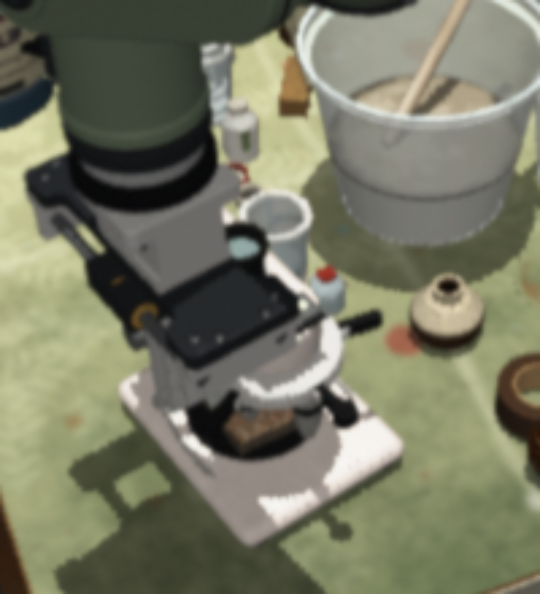

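```bash
python3 -m creep '[[[-0.0044,-0.009,0.0015,0],[-0.0059,-0.0273,0.0015,0],[-0.0107,-0.0449,0.0015,0],[-0.0184,-0.0615,0.0015,0],[-0.0289,-0.0765,0.0015,0],[-0.0418,-0.0895,0.0015,0],[-0.0568,-0.1,0.0015,0],[-0.0734,-0.1077,0.0015,0],[-0.0911,-0.1125,0.0015,0],[-0.1093,-0.1141,0.0015,0]]]' | grep -v rot
cat > ang.py <<'E'
from h import *
def tabs():
  for n in ("top","scene"):
    im,d=read_camera(n); im=im.astype(int); np.savez(n+"L.npz",im=im.astype(np.uint8),d=d)
    v,u=np.nonzero(d>0)
    M=tom(world(n,d,u.astype(float),v.astype(float))); r=np.hypot(M[:,0],M[:,1]); a=np.degrees(np.arctan2(M[:,1],M[:,0]))%360
    k=(r>46)&(r<78)&(M[:,2]>97)&(M[:,2]<114)&(im[v,u].sum(1)<250)
    h,e=np.histogram(a[k],np.arange(0,361,4)); print(n,[(int(e[i]),int(h[i])) for i in np.nonzero(h>2)[0]])
E
python3 -c "
from ang import *
T=[(63*np.cos(a),63*np.sin(a),94) for a in np.radians(np.arange(190,281,10))]
go(T); tabs()"
```

```text
clock: 6.55
tcp_pos: [0.4279, 0.1986, 0.2918]
force: [-0.6, -0.3, -0.3]
gripper_width: 0.0003
finger_force: 0.0
t 6.55 tcp [0.4279 0.1986 0.2918] tips_m [[-64.3  -1.1  92.8]] F [-0.6 -0.3 -0.3] w 0.0003
(np.float64(-62.04288843976911), np.float64(-10.93983519301662), 94) [-0.0164, 0.0037, -0.0021] 0.001
(np.float64(-59.200635109512234), np.float64(-21.547269029517125), 94) [-0.0341, 0.0084, -0.002] 0.001
(np.float64(-54.55960043841963), np.float64(-31.500000000000007), 94) [-0.0507, 0.0161, -0.002] 0.001
(np.float64(-48.260799916495614), np.float64(-40.495619410251976), 94) [-0.0657, 0.0266, -0.002] 0.001
(np.float64(-40.49561941025199), np.float64(-48.26079991649561), 94) [-0.0787, 0.0395, -0.0021] 0.001
(np.float64(-31.50000000000003), np.float64(-54.559600438419615), 94) [-0.0892, 0.0545, -0.0021] 0.001
(np.float64(-21.547269029517118), np.float64(-59.200635109512234), 94) [-0.0969, 0.0711, -0.0021] 0.001
(np.float64(-10.939835193016611), np.float64(-62.04288843976911), 94) [-0.1017, 0.0888, -0.0022] 0.001
(np.float64(-1.1572912251942487e-14), np.float64(-63.0), 94) [-0.1033, 0.107, -0.0022] 0.001
(np.float64(10.939835193016588), np.float64(-62.042888439769115), 94) [-0.1017, 0.1252, -0.0022] 0.001
top []
scene [(56, 8), (60, 43), (64, 49), (128, 34), (132, 51), (136, 14), (172, 9), (200, 4)]
```

```bash
python3 -c "
from ang import *
tabs(); tabs()
im=np.load('sceneL.npz')['im']; cv2.imwrite('pics/sc4.png',cv2.resize(im[150:310,170:330],None,fx=3.5,fy=3.5)[...,::-1])"
```

```text
top []
scene [(68, 20), (72, 79), (76, 8), (136, 11), (140, 43), (144, 40), (172, 5)]
top []
scene [(68, 17), (72, 80), (76, 8), (136, 12), (140, 40), (144, 45), (172, 5)]
```

View pics/sc4.png

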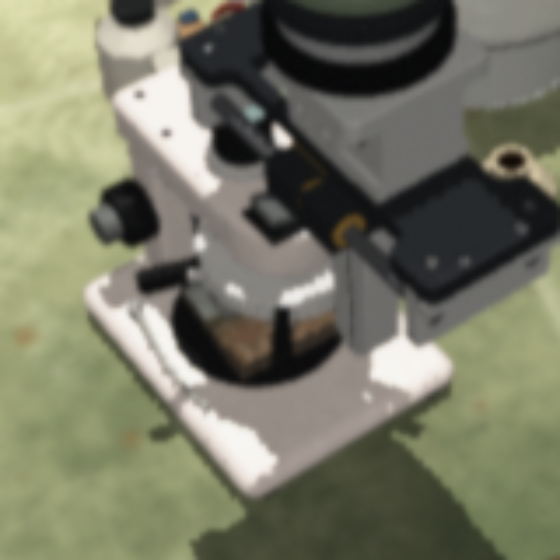

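```bash
python3 -m creep '[[[-0.0164,0.0037,-0.002,0],[-0.0341,0.0084,-0.002,0],[-0.0507,0.0161,-0.002,0],[-0.0657,0.0266,-0.002,0],[-0.0725,0.033,-0.002,0],[-0.0787,0.0395,-0.002,0],[-0.084,0.047,-0.002,0],[-0.0892,0.0545,-0.002,0],[-0.0935,0.063,-0.002,0],[-0.0969,0.0711,-0.002,0]]]' | grep -v rot
python3 -c "
from ang import *
tabs();tabs();go([(-12,-63,93),(-12,-130,93)]);tabs()"
```

```text
clock: 7.85
tcp_pos: [0.4848, 0.1536, 0.2938]
force: [-0.3, -0.0, 0.2]
gripper_width: 0.0
finger_force: 0.0
top [(56, 13), (60, 18), (128, 21), (132, 10), (196, 11), (200, 19)]
scene [(64, 7), (68, 49), (72, 53), (136, 34), (140, 45), (144, 17), (204, 4), (208, 62), (212, 36), (248, 5), (252, 4), (280, 27), (284, 26), (288, 6)]
top [(68, 7), (72, 25), (140, 14), (144, 13), (212, 11), (216, 6)]
scene [(68, 20), (72, 80), (76, 11), (136, 8), (140, 43), (144, 46), (208, 27), (212, 61), (216, 16), (244, 5), (248, 3), (252, 5), (284, 45), (288, 17), (292, 3)]
t 8.05 tcp [0.4841 0.1538 0.2936] tips_m [[-20.4 -58.   94.6]] F [ 0.1 -0.2  0.7] w 0.0007
(-12, -63, 93) [-0.0083, 0.014, 0.0026] 0.001
(-12, -130, 93) [-0.12, 0.0139, 0.0026] 0.001
top [(68, 10), (72, 26), (140, 16), (144, 13), (212, 10), (216, 5)]
scene [(64, 3), (68, 21), (72, 76), (76, 12), (136, 9), (140, 42), (144, 46), (208, 22), (212, 66), (216, 14), (248, 4), (284, 44), (288, 21)]
```

```bash
python3 -m creep '[[[-0.03,0,0,0],[-0.06,0,-0.02,0],[-0.1,0,-0.1,0],[-0.18,0,-0.18,0],[-0.26,0,-0.25,0],[-0.35,0,-0.25,0],[-0.43,0,-0.25,0],[-0.5,0,-0.25,0],[-0.5,0,-0.25,0],[-0.5,0,-0.25,0]]]' | grep -v rot
python3 -c "
from ang import *
go([]);tabs()
n='scene';d=np.load('sceneL.npz')['d']
for t in ('lamp_switch','tile_centre','jar','morel','tape'):
  for o in outline_of(n,t)[:2]:
    v,u=np.nonzero(o['mask']&(d>0)); W=world(n,d,u.astype(float),v.astype(float)); print(t,round(o['score'],2),np.median(W,axis=0).round(3))
    if t=='lamp_switch': M=tom(W);M=M[(M[:,2]>143)&(M[:,2]<165)]; print(np.polyfit(M[:,1],M[:,2],1))
a=np.load('sceneL.npz')['im']; b=np.load('topL.npz')['im']
A=cv2.resize(a[150:310,180:310],None,fx=3,fy=3,interpolation=cv2.INTER_CUBIC)
B=cv2.resize(b[135:255,215:315],None,fx=4,fy=4,interpolation=cv2.INTER_CUBIC)
cv2.imwrite('pics/end.png',np.hstack([A,B])[...,::-1])"
```

```text
clock: 9.15
tcp_pos: [0.556, -0.1404, 0.4433]
force: [-0.2, 0.0, -0.2]
gripper_width: 0.0005
finger_force: 0.0
t 9.15 tcp [ 0.556  -0.1404  0.4433] tips_m [[ -21.  -360.9  244.3]] F [-0.2  0.  -0.2] w 0.0005
top [(68, 11), (72, 25), (140, 18), (144, 17), (212, 23), (216, 5), (284, 19), (288, 9)]
scene [(68, 23), (72, 76), (76, 10), (136, 8), (140, 43), (144, 40), (208, 21), (212, 65), (216, 15), (284, 41), (288, 22)]
lamp_switch 0.64 [0.475 0.212 0.15 ]
[  0.16418465 149.96802839]
tile_centre 0.84 [0.498 0.24  0.035]
tile_centre 0.43 [0.466 0.225 0.11 ]
jar 0.6 [0.54  0.073 0.029]
morel 0.85 [0.404 0.063 0.034]
tape 0.73 [0.46  0.04  0.025]
tape 0.43 [0.488 0.236 0.101]
```

View pics/end.png

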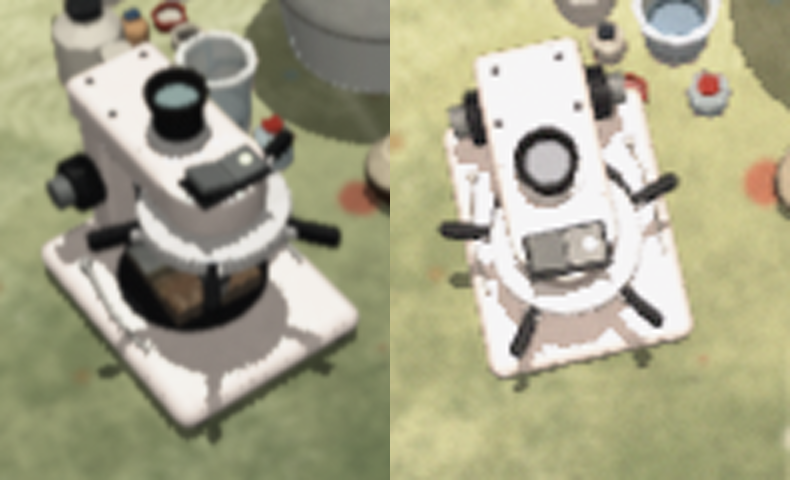

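The picture shows four plain tabs at 72/144/216/288°, so the padded tab_1 must be hidden at the back. The switch's dotted right half is down, with its left end raised.

```bash
python3 -c "
from bench import hand_in
print(hand_in())"
```

```text
the job is handed in; nothing more can be done
None
```

I handed the job in at about 9 s on the robot clock: the longest lens is clicked in over the tile and the lamp switch is pressed on. The tile showed no sign of being moved, and the jar, morel and tape measured where they were; the hand-in returned no verdict.

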